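Sort stripped laptop parts into their trays

TASK

Put the four loose laptop parts away for reassembly: lay the power adapter, the drive stick, the blower fan and the L-shaped cooler each in the blue tray whose recess has its outline, right side up and flat on the recess floor. Leave the screwdriver and the jar where they are.

Things in the scene. Friction and masses are not known exactly. Their poses are not given: they have to be found in the camera images.
- brick: laptop power adapter, a loose plain black brick with a small pale label, 105 x 45 x 28 mm (x, y, z) with slightly rounded edges, about 250 g. Origin: centre of its underside. x runs along its length, y across its 45 mm width, z up. It fits the same turned end for end.
- ssd: solid-state drive stick with a finned dark heatsink, loose, 80 x 25 x 14 mm (x, y, z), about 60 g. Origin: centre of its underside. x along its length, y across its 25 mm width, z up. It fits the same turned end for end.
- fan: laptop blower fan, loose: a round black casing of 56 mm diameter and 16 mm height with a 40 mm wide, 16 mm high outlet spout that ends 46 mm from the centre of the round part; a bladed rotor with a small silver hub shows on top; about 90 g. Origin: underside, at the centre of the round casing. x points out along the spout, z up.
- cooler: loose L-shaped laptop cooler, 80 x 60 mm overall (x, y), 120 g: aluminium fin block 18 x 60 x 18 mm (x, y, z) centred at x = -31, y = 0 mm (grip it across the 18 mm); copper plate 30 x 30 x 5 mm centred at x = 25, y = -15 mm; between them a copper pipe along y = -15 mm, its top 7.5 mm above the underside. Origin: underside, centre of the 80 x 60 mm rectangle. z up.
- brick_tray: blue silicone tray with the large rectangular recess, 117 x 57 mm inside, for the power adapter. Fixed; recess floor 2 mm, rim top 6.5 mm above the bench, rim 5 mm thick, 6 mm to spare round the part. Origin: on the bench where the part's origin belongs; axes as the part's.
- ssd_tray: blue silicone tray with the small rectangular recess, 92 x 37 mm inside, for the drive stick. Fixed; recess floor 2 mm, rim top 6.5 mm above the bench, rim 5 mm thick, 6 mm to spare round the part. Origin: on the bench where the part's origin belongs; axes as the part's.
- fan_tray: blue silicone tray with a keyhole-like recess, round of 68 mm diameter with a 52 mm wide arm that ends 52 mm from the round centre along its x, for the blower fan. Fixed; recess floor 2 mm, rim top 6.5 mm above the bench, rim 5 mm thick, 6 mm to spare round the part. Origin: on the bench where the part's origin belongs; axes as the part's.
- cooler_tray: blue silicone tray with an L-shaped recess for the cooler: a leg 30 x 72 mm (x -46 to -16, y -36 to 36 mm) and from it an arm 42 mm wide (y -36 to 6 mm) out to x = 46 mm. Fixed; recess floor 2 mm, rim top 6.5 mm above the bench, rim 5 mm thick, 6 mm to spare round the part. Origin: on the bench where the part's origin belongs; axes as the part's.
- screwdriver: bystander: a loose screwdriver with a yellow handle, 170 mm long, lying at the right-hand side of the work (negative y). Leave it alone.
- jar: bystander: a small loose amber glass jar with a white lid, 52 mm in diameter and 60 mm high, standing at the left-hand side of the work (positive y). Leave it alone.
Things that resemble listed ones, but are neither listed nor needed, are in the scene too. Leave any orange or purple look-alike of the cooler_tray alone.

How it is judged:
By the outcome, as a careful person would: the job done as asked, in the order asked, and still so for the second after the job is handed in, with the robot touching nothing.
It also fails if it takes over 96 s, if anything falls off the work surface, if the arm or the gripper's body presses on something with over 40 N, if the wrist force passes 120 N, or if a joint passes its speed limit or range.

ROBOT

A 6-joint arm with a two-finger parallel gripper is mounted at the origin on the work surface. World frame = base frame: x ahead of the robot, y to its left, z up, the work surface at z = 0. Lengths are in m, angles in degrees, forces in N, time in s.
With the tool pointing down it reaches from about 0.325 to 0.925 m from the base axis. Payload 3.1 kg.
Tool frame: the origin (TCP) lies between the finger pads; the fingertips stand 19 mm ahead of it and the grasp point (between the pads) is the TCP; z points along the fingers, y is the line along which they close (so a half turn about z gives the same grasp; the last joint's range is limited). The gripper opens to 85 mm and grips with 20 to 120 N. Pads are 22 mm wide; open, the fingers measure 114 mm over their backs; the gripper's body (76 mm by 85 mm) begins 54 mm behind the grasp point. The pads swing forward as they close: fully open they stand 13 mm farther back than shut.
Start: joints at [-71.173, 12.427, 92.441, -0, 75.132, -6.429], TCP at [0.267, -0.565, 0.25] pointing down, gripper open.
Joint ranges: [-157.48, 157.48], [-44.54, 120.13], [17.64, 146.25], [-64.5, 244.5], [7.68, 150.69], [-147.95, 147.95]. Speed limits (degrees/s): [159.86, 159.86, 180, 180, 180, 180].

INTERFACE

Orientations are given as a 3x3 rotation matrix whose columns are the frame's x, y, z axes.
In Python, from cell import arm gives the robot as it stands. Calls block until the motion is done:
- arm.goto(position, orientation): joint-space move of the TCP to a pose.
- arm.move_straight(position, orientation=None, v=0.15, max_force=None): straight line of the TCP; orientation=None keeps the orientation; v is the mean speed in m/s. With max_force (N) it stops when the force on the tool has changed by that much, and returns True; else False.
- arm.move_joints(angles): joint-space move.
- arm.command_gripper(opening): finger opening in m; the grip force is fixed at half the most; returns when the fingers have stopped.
- arm.dwell(seconds).
- arm.ik(position, orientation): joint angles nearest the present ones, or None.
- arm.grab_frame(name): name is "scene" or "top" or "wrist"; returns the picture (420x560x3 uint8, red, green, blue); there is no depth.
- arm.camera_model(name): a dict with "camera_matrix" (3x3 intrinsics, pixels), "T" (4x4, takes a point from camera to world coordinates). Camera axes: x right, y up, looking along -z (the intrinsics and any distortion apply to the point x, -y, -z); pixel columns grow to the right and rows downward; lengths in m; the calibration is good to about 2 mm. A picture is of the moment at which its call begins: read the wrist's pose just before it. camera_model takes no time and is no camera call; for the wrist camera it gives the pose at the moment of the call.
A pose or a line that the arm cannot do raises arm.Unreachable and nothing moves.
- arm.hand_in(): hands the job in; it is judged then, once.
Readings, each from a call of its own:
- arm.get_clock(): time.
- arm.get_q(): joint angles.
- arm.get_joint_velocities(): joint speeds.
- arm.get_joint_torque(): joint torques, N m.
- arm.get_position(): TCP position.
- arm.get_eef_rot(): TCP orientation.
- arm.get_wrist_force(): force on the tool from outside, world axes, zero at the start.
- arm.get_torque(): the same for the moment, N m.
- arm.get_grip_width(): finger opening in m.
- arm.get_grasp_force(): force on a finger pad.
Only numpy, scipy, OpenCV 4.12 (cv2) and the standard library are available. Lean on these libraries where they do the work, as an engineer would, in place of code of your own. Each camera call takes 0.05 s, during which the arm holds its last target. There are 200 camera calls.

## Working session

There is one attempt and no reset: what is moved stays moved. The work goes in short steps, each a Python script; the robot and the scene stay as the last script left them, time stands still between calls to the robot, and variables do not carry over. Pictures are saved under pics/ and viewed, at most 14 in all, crops included, and the job is handed in when it is done.

```bash
mkdir -p pics; ls; python3 - <<'E'
from cell import arm
import cv2
for n in("top","scene"):
    im=arm.grab_frame(n); cv2.imwrite(f"pics/{n}0.png",cv2.resize(im[:,:,::-1],(800,600),interpolation=cv2.INTER_CUBIC)); cv2.imwrite(f"{n}raw.png",im[:,:,::-1])
    m=arm.camera_model(n);print(m)
print(arm.get_clock())
E
```

```text
pics
{'camera_matrix': array([[494.75195463,   0.        , 284.95330197],
       [  0.        , 494.75195463, 205.70775767],
       [  0.        ,   0.        ,   1.        ]]), 'T': array([[-0.02195843,  0.99664867, -0.07879878,  0.48231229],
       [-0.99935687, -0.02411628, -0.02653786, -0.03102101],
       [-0.02834925,  0.07816537,  0.99653725,  1.32862682],
       [ 0.        ,  0.        ,  0.        ,  1.        ]])}
{'camera_matrix': array([[427.07374134,   0.        , 270.79681121],
       [  0.        , 427.07374134, 211.07745821],
       [  0.        ,   0.        ,   1.        ]]), 'T': array([[-0.11417166, -0.83454958,  0.53897294,  1.34404499],
       [ 0.99334879, -0.08774294,  0.07456116,  0.07208561],
       [-0.01493391,  0.54390089,  0.83901657,  1.25266141],
       [ 0.        ,  0.        ,  0.        ,  1.        ]])}
0.1
```

View pics/top0.png

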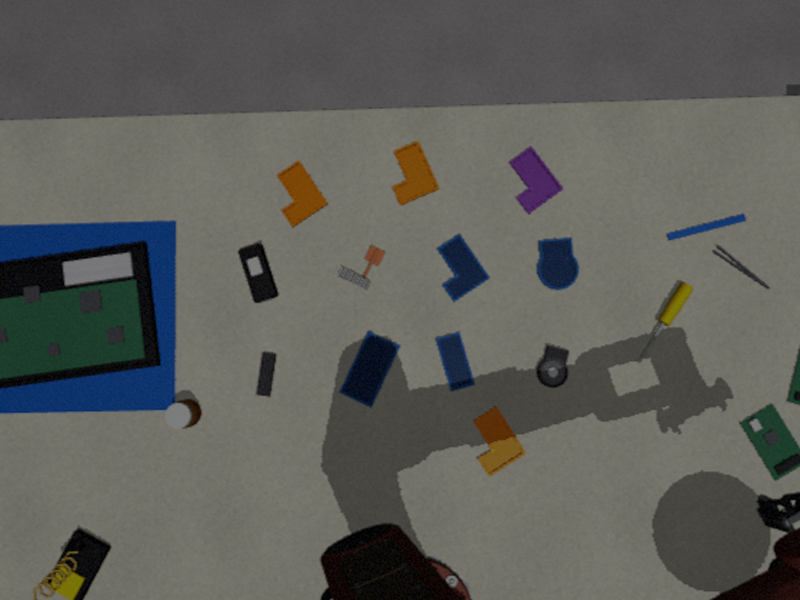

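View pics/scene0.png

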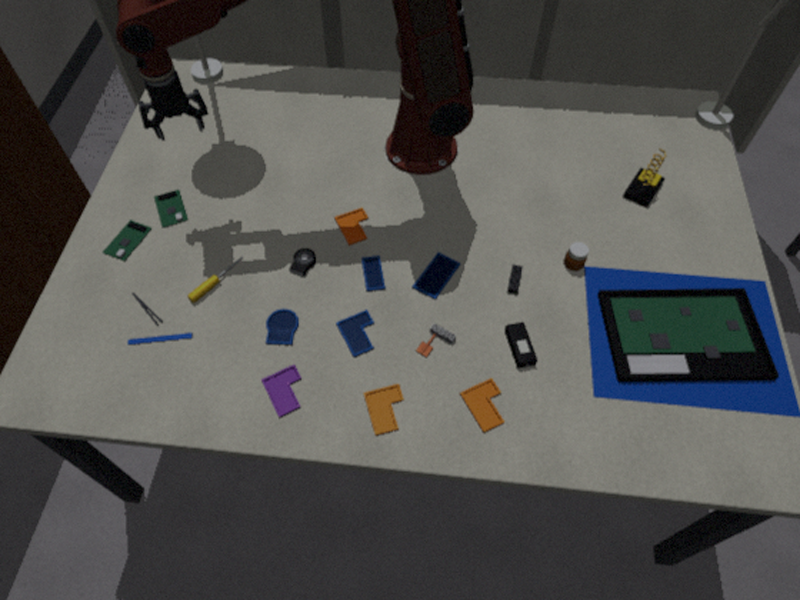

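The top picture shows the brick at (258,272), the ssd at (266,373), the cooler at (362,267) and the fan at (553,366). The blue trays are at (370,368) for the brick, (454,361) for the ssd, (557,263) for the fan and (463,267) for the cooler. The L-shaped tray candidates are blue (463,267), orange (302,194), (415,173) and (499,440), and purple (536,180). Only the blue one fits, since the task says to leave the orange and purple ones alone. I'll confirm it in close-ups from the wrist camera.

```bash
cat > h.py <<'E'
from cell import arm
import numpy as np, cv2
def px2w(m,uv,z):
    K,T=m["camera_matrix"],np.array(m["T"])
    uv=np.atleast_2d(np.asarray(uv,float))
    d=np.c_[(uv[:,0]-K[0,2])/K[0,0],-(uv[:,1]-K[1,2])/K[1,1],-np.ones(len(uv))]@T[:3,:3].T
    return T[:3,3]+d*((z-T[2,3])/d[:,2])[:,None]
def w2px(m,P):
    K,T=m["camera_matrix"],np.array(m["T"])
    c=(np.asarray(P)-T[:3,3])@T[:3,:3]
    return np.c_[K[0,2]-K[0,0]*c[:,0]/c[:,2],K[1,2]+K[1,1]*c[:,1]/c[:,2]]
def R(a): # tool down, closing axis y at world angle a (deg)
    a=np.radians(a); y=np.array([np.cos(a),np.sin(a),0]); z=np.array([0,0,-1.]); return np.c_[np.cross(y,z),y,z]
E
python3 - <<'E'
from h import *
m=arm.camera_model("top")
for n,u,z in [("brick",(258,272),.028),("ssd",(266,373),.014),("cooler",(362,267),.01),("fan",(553,366),.016),("bt",(370,368),.006),("st",(454,361),.006),("ft",(557,263),.006),("ct",(463,267),.006)]:
    print(n,px2w(m,np.array(u)*.7,z).round(3))
R0=arm.get_eef_rot();w=arm.camera_model("wrist")
print(w["camera_matrix"]); print((R0.T@(w["T"][:3,3]-arm.get_position())).round(3),(R0.T@w["T"][:3,:3]).round(3))
print(R0.round(3))
for a in(90,-90): print(arm.ik([.55,0.0,.4],R(a)),arm.ik([.5,0.1,.45],R(a)))
E
```

```text
brick [[0.633 0.28  0.028]]
ssd [[0.445 0.27  0.014]]
cooler [[0.639 0.088 0.01 ]]
fan [[ 0.447 -0.261  0.016]]
bt [[0.45  0.076 0.006]]
st [[ 0.46  -0.08   0.006]]
ft [[ 0.638 -0.278  0.006]]
ct [[ 0.635 -0.102  0.006]]
[[325.63651474   0.         276.03033387]
 [  0.         325.63651474 214.22240067]
 [  0.           0.           1.        ]]
[ 0.078  0.    -0.124] [[ 0.001  0.954  0.299]
 [ 1.    -0.001 -0.   ]
 [ 0.     0.299 -0.954]]
[[ 0.904  0.427 -0.001]
 [ 0.427 -0.904  0.002]
 [ 0.    -0.002 -1.   ]]
[-7.31202193e+00 -1.50874994e+00  9.16980685e+01 -2.54444375e-14
  8.98106814e+01 -9.73120219e+01] [ 3.41937561e+00 -7.06575319e+00  9.17990432e+01 -2.54444375e-14
  9.52667100e+01 -8.65806244e+01]
[-7.31202193e+00 -1.50874994e+00  9.16980685e+01 -2.54444375e-14
  8.98106814e+01  8.26879781e+01] [ 3.41937561e+00 -7.06575319e+00  9.17990432e+01 -2.54444375e-14
  9.52667100e+01  9.34193756e+01]
```

```bash
python3 - <<'E'
from h import *
import pickle
for n,y in(("R",-.18),("L",.18)):
    arm.goto([.47,y,.25],R(-90)); arm.dwell(.2)
    m=arm.camera_model("wrist"); im=arm.grab_frame("wrist")[:,:,::-1]
    pickle.dump((m,im),open(f"w{n}.pkl","wb"))
    g=np.clip(im.astype(float)*1.8,0,255).astype(np.uint8)
    cv2.imwrite(f"pics/w{n}.png",cv2.resize(g,(800,600),interpolation=cv2.INTER_CUBIC))
print(arm.get_clock(),arm.get_q().round(1))
E
```

```text
3.55 [ 12.9  -2.6 108.6  -0.   74.  103. ]
```

View pics/wR.png

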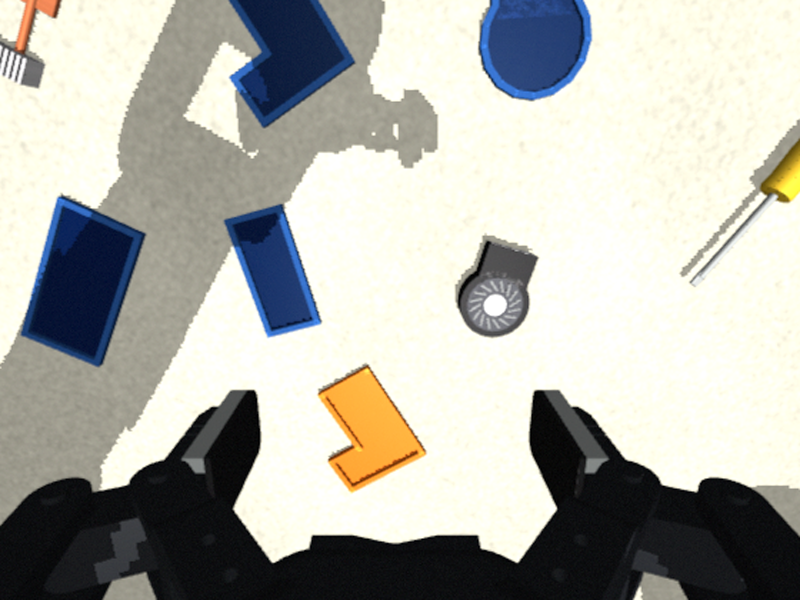

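View pics/wL.png

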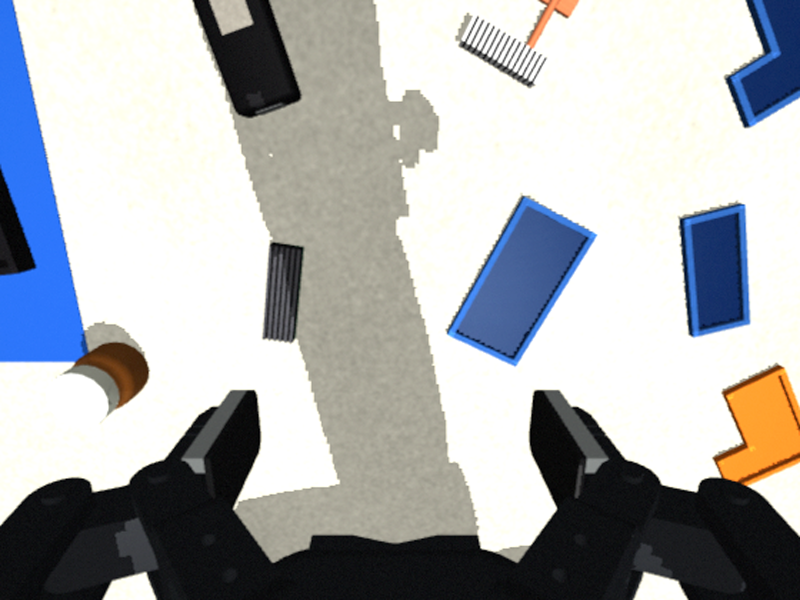

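The right view shows the fan at (495,290), the ssd tray at (272,270), the brick tray at (85,280) and the blue L tray at (290,60), which is cut off. The left view shows the ssd at (283,292), with the brick and cooler cut off at the top edge. I need the same two views from farther forward.

```bash
python3 - <<'E'
from h import *
import pickle
for n,y in(("L2",.18),("R2",-.18)):
    arm.goto([.60,y,.25],R(-90)); arm.dwell(.2)
    m=arm.camera_model("wrist"); im=arm.grab_frame("wrist")[:,:,::-1]
    pickle.dump((m,im),open(f"w{n}.pkl","wb"))
    g=np.clip(im.astype(float)*1.5,0,255).astype(np.uint8)
    cv2.imwrite(f"pics/w{n}.png",cv2.resize(g,(800,600),interpolation=cv2.INTER_CUBIC))
print(arm.get_clock())
E
```

```text
5.9833
```

View pics/wL2.png

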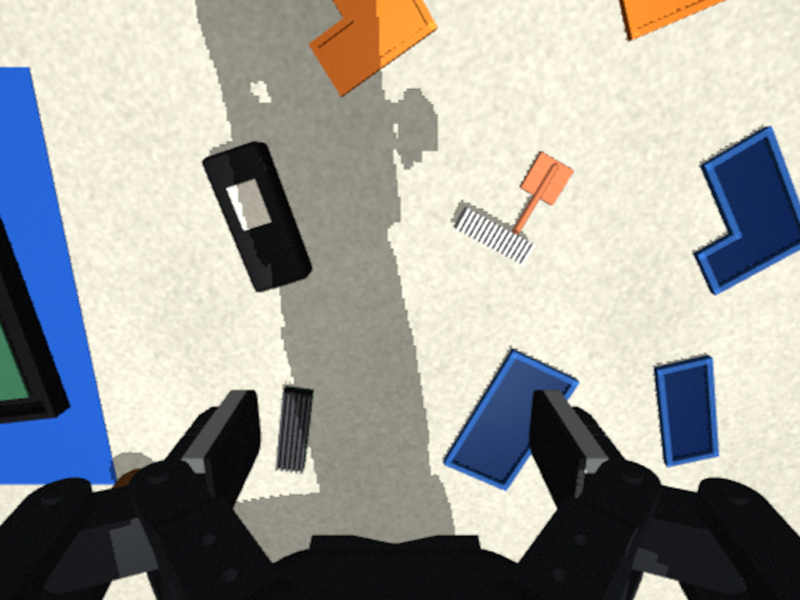

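View pics/wR2.png

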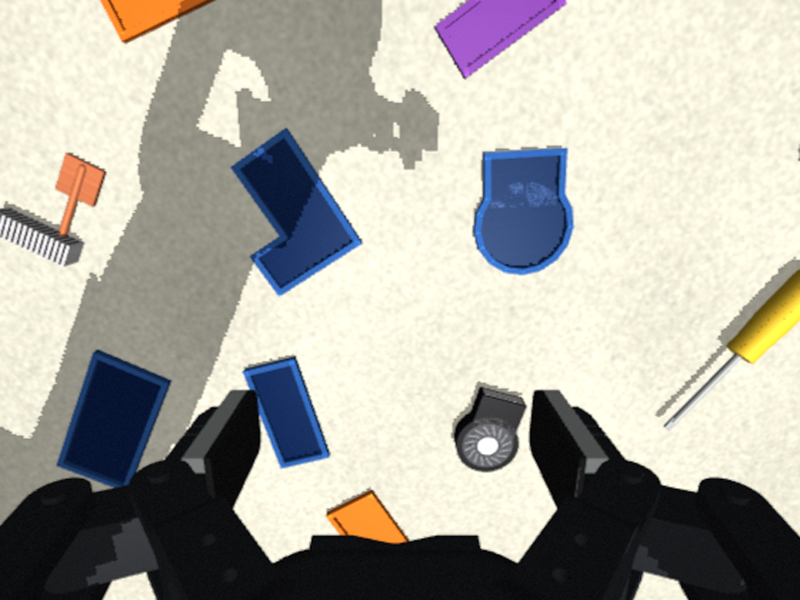

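Only the blue L tray, at (290,210) in R2, matches. Next I'll take enlarged crops of the parts, plus the manual tray fit drawn as an overlay.

```bash
cat > fit.py <<'E'
from h import *
import pickle
from scipy.optimize import least_squares
V={n:pickle.load(open(f"w{n}.pkl","rb")) for n in("L","R","L2","R2")}
def fit(view,loc,px,z,circ=None,s=.7):
    "pose x,y,deg from corners loc(mm)->px ; circ=(radius mm, px list) points on circle round the origin; z: float"
    W=px2w(V[view][0],np.array(px)*s,z)[:,:2]*1e3; L=np.array(loc,float)
    C=px2w(V[view][0],np.array(circ[1])*s,z)[:,:2]*1e3 if circ else np.zeros((0,2))
    def r(p,):
        c,q=np.cos(p[2]),np.sin(p[2]); E=L@np.array([[c,q],[-q,c]])+p[:2]-W
        return np.r_[E.ravel(),np.hypot(*(C-p[:2]).T)-circ[0] if circ else []]
    best=min((least_squares(r,[*W.mean(0),a]) for a in np.arange(-3,3.1,1)),key=lambda o:o.cost)
    print(view,best.x[:2].round(1),np.degrees(best.x[2]).round(1),"res",best.fun.round(1))
    return best.x[0]/1e3,best.x[1]/1e3,np.degrees(best.x[2])
def rect(a,b): return [(a/2,b/2),(a/2,-b/2),(-a/2,-b/2),(-a/2,b/2)]
E
cat > trays.py <<'E'
from fit import *
Z=.0065
T={}
T["brick"]=fit("L",rect(127,67),[(525,196),(595,236),(516,364),(449,332)],Z)
T["ssd"]=fit("R",rect(102,47),[(225,219),(282,205),(321,322),(270,336)],Z)
T["fan"]=fit("R2",[(57,31),(57,-31)],[(484,152),(567,148)],Z,(39,[(522,273),(474,222),(574,217),(487,258),(557,257)]))
T["cooler"]=fit("R2",[(51,-41),(-51,-41),(-51,41),(-11,41),(51,11)],[(289,128),(361,243),(280,295),(251,256),(232,166)],Z)
E
python3 - <<'E'
from trays import *
def tile(v,c,sc=5):
    im=np.clip(V[v][1].astype(float)*1.8,0,255).astype(np.uint8); x,y=int(c[0]*.7)-40,int(c[1]*.7)-60
    y=max(y,0);t=cv2.resize(im[y:y+120,x:x+80],None,fx=sc,fy=sc,interpolation=cv2.INTER_CUBIC)
    for k in range(0,80,10): cv2.line(t,(k*sc,0),(k*sc,8),(0,0,255),1)
    for k in range(0,120,10): cv2.line(t,(0,k*sc),(8,k*sc),(0,0,255),1)
    print(v,x,y); return t
cv2.imwrite("pics/c1.png",np.hstack([tile("L2",(257,217)),tile("L2",(515,208))]))
cv2.imwrite("pics/c2.png",np.hstack([tile("L",(283,292)),tile("R",(495,288))]))
E
```

```text
L [450.7  76.7] -26.4 res [ 0.8  0.   2.  -2.1 -1.6  0.4 -1.3  1.7]
R [460.6 -84.2] -344.9 res [-0.   0.1  1.5  0.1 -0.9 -1.  -0.7  0.7]
R2 [ 629.5 -279.9] 3.4 res [ 0.6 -0.1  1.3 -0.1 -0.5  0.2  0.2 -1.2 -0.7]
R2 [636.2 -91.9] 32.0 res [ 0.7  0.7 -0.5 -1.8 -0.9  0.4  0.6  0.7  0.1 -0. ]
L2 139 91
L2 320 85
L 158 144
R 306 141
```

View pics/c1.png

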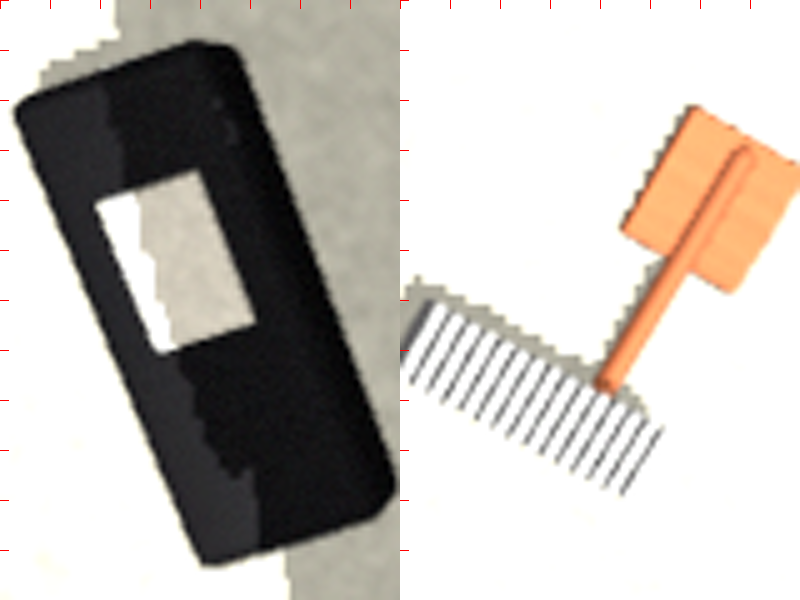

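View pics/c2.png

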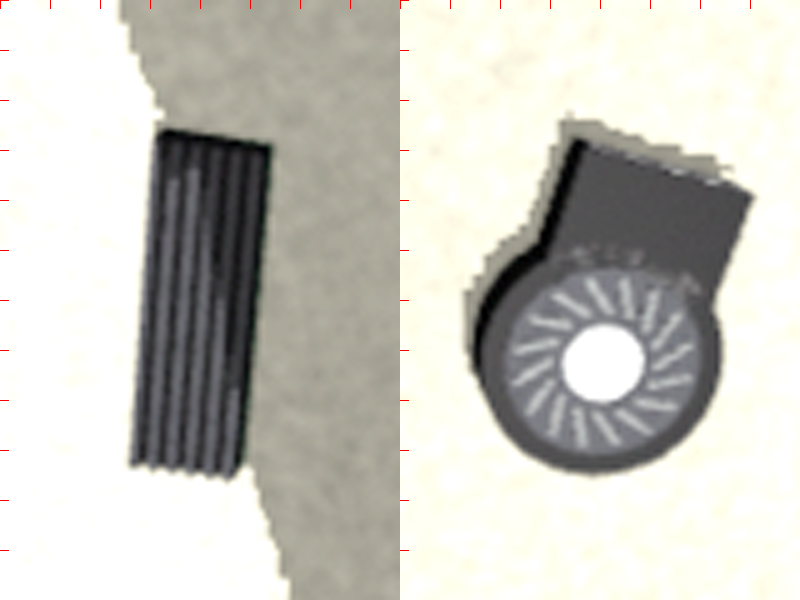

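c1 shows the brick's top face with its label, and the cooler's plate corners, pipe and fin block. c2 shows the ssd and the fan, both right side up. I'll refine the poses with a silhouette fit.

```bash
cat > sil.py <<'E'
from trays import *
from scipy.optimize import minimize
a=np.radians
def circ(r,a0,a1): t=np.radians(np.linspace(a0,a1,40)); return list(zip(r*np.cos(t),r*np.sin(t)))
def key(r,w,l): h=np.degrees(np.arcsin(w/r)); return circ(r,h,360-h)+[(l,-w),(l,w)]
Lp=[(51,-41),(-51,-41),(-51,41),(-11,41),(-11,11),(51,11)]
S=4
def sil(view,p,poly,h,shape):
    m=V[view][0]; c,s=np.cos(a(p[2])),np.sin(a(p[2])); P=np.array(poly,float)@np.array([[c,s],[-s,c]])/1e3+np.array(p[:2])
    I=np.zeros((shape[0]*S,shape[1]*S),np.uint8)
    for z in np.linspace(h[0],h[1],8):
        uv=w2px(m,np.c_[P,np.full(len(P),z)]); cv2.fillPoly(I,[np.round((uv+.5)*S*16-8).astype(np.int32)],255,shift=4)
    return cv2.resize(I,shape[::-1],interpolation=cv2.INTER_AREA)/255.
def refine(name,view,p0,poly,h,maskf):
    im=V[view][1]; M=maskf(im.astype(int)).astype(float)
    near=cv2.dilate(sil(view,p0,poly,h,M.shape),np.ones((11,11)))>0; M=M*near
    f=lambda d:np.abs(sil(view,(p0[0]+d[0]/1e3,p0[1]+d[1]/1e3,p0[2]+d[2]),poly,h,M.shape)-M).sum()
    o=minimize(f,[0,0,0],method="Nelder-Mead",options=dict(initial_simplex=[[0,0,0],[3,0,0],[0,3,0],[0,0,3]]))
    p=(p0[0]+o.x[0]/1e3,p0[1]+o.x[1]/1e3,p0[2]+o.x[2]); print(name,np.round(p,4),"cost",round(o.fun,1),"of",M.sum(),"d",o.x.round(1)); return p
blue=lambda i:(i[...,0]>i[...,2]*2)&(i[...,0]>15)
dark=lambda i:i.max(-1)<62
E
cat > go.py <<'E'
from sil import *
import json
Tr={n:refine("tray "+n,v,T[n],pl,(.0,.0065),blue) for n,v,pl in[("brick","L",rect(127,67)),("ssd","R",rect(102,47)),("fan","R2",key(39,31,57)),("cooler","R2",Lp)]}
t=lambda l,o:np.array(l)/5+np.array(o)
P={}
P["cooler"]=fit("L2",[(40,0),(10,0),(10,-30),(-22,-30),(-40,-30),(-22,30)],t([(293,105),(222,228),(332,293),(262,430),(225,492),(28,300)],(320,85)),np.array([.005]*3+[.018]*3),s=1)
b=fit("L2",rect(105,45),t([(15,108),(195,42),(375,515),(205,565)],(139,91)),.028,s=1)
s=fit("L",rect(80,25),t([(155,135),(270,150),(240,478),(132,465)],(158,144)),.014,s=1)
f=fit("R",[(46,20),(46,-20)],t([(185,142),(352,195)],(306,141)),.016,(28,t([(190,470),(320,350),(280,440),(85,380)],(306,141))),s=1)
def filled(i):
    d=dark(i).astype(np.uint8); c,_=cv2.findContours(d,cv2.RETR_EXTERNAL,2); return cv2.drawContours(np.zeros_like(d),c,-1,1,-1)
P["brick"]=refine("brick","L2",b,rect(105,45),(0,.028),filled)
P["ssd"]=refine("ssd","L",s,rect(80,25),(0,.014),filled)
P["fan"]=refine("fan","R",f,key(28,20,46),(0,.016),filled)
json.dump(dict(P=P,T=Tr),open("poses.json","w"))
F=dict(brick=("L2",b),ssd=("L",s),fan=("R",f))
for v,c in[("L2",(500,250)),("L",(240,250)),("R",(500,290))]: print(v,[V[v][1][int(c[1]*.7)+k,int(c[0]*.7)].tolist() for k in(0,40)])
E
python3 go.py
```

```text
L [450.7  76.7] -26.4 res [ 0.8  0.   2.  -2.1 -1.6  0.4 -1.3  1.7]
R [460.6 -84.2] -344.9 res [-0.   0.1  1.5  0.1 -0.9 -1.  -0.7  0.7]
R2 [ 629.5 -279.9] 3.4 res [ 0.6 -0.1  1.3 -0.1 -0.5  0.2  0.2 -1.2 -0.7]
R2 [636.2 -91.9] 32.0 res [ 0.7  0.7 -0.5 -1.8 -0.9  0.4  0.6  0.7  0.1 -0. ]
tray brick [  0.4498   0.0772 -26.2605] cost 252.5 of 6007.0 d [-0.9  0.5  0.1]
tray ssd [ 4.598000e-01 -8.270000e-02 -3.447132e+02] cost 194.7 of 3458.0 d [-0.9  1.5  0.1]
tray fan [ 0.6287 -0.2794  3.2368] cost 237.9 of 4940.0 d [-0.8  0.4 -0.2]
tray cooler [ 0.6356 -0.0903 32.5739] cost 218.0 of 5183.0 d [-0.5  1.5  0.5]
L2 [648.6  89.2] -28.5 res [ 0.9  0.   0.2  1.2 -0.1  0.4  0.1 -1.  -1.8  0.5  0.7 -1.1]
L2 [633.8 282.3] 17.4 res [ 1.3  3.2  2.1 -2.1 -0.6 -3.  -2.7  1.9]
L [444.7 269.1] -8.5 res [ 0.4 -0.3  0.1  0.3 -0.5  0.3 -0.1 -0.3]
R [ 437.2 -261.2] -16.0 res [-0.2 -0.   0.7 -0.6 -0.5 -0.6  0.2 -1.1]
brick [ 0.6337  0.2828 17.4078] cost 407.4 of 4553.0 d [-0.1  0.5 -0. ]
ssd [ 0.4442  0.2706 -9.7546] cost 144.0 of 1510.0 d [-0.5  1.5 -1.3]
fan [  0.4369  -0.2605 -16.1966] cost 136.8 of 2528.0 d [-0.3  0.7 -0.2]
L2 [[171, 173, 173], [146, 159, 161]]
L [[144, 158, 160], [147, 160, 162]]
R [[78, 76, 75], [138, 150, 152]]
```

```bash
cat > pp.py <<'E'
from h import *
import json,sys
D=json.load(open("poses.json"))
# grasp x,y (part frame, m), closing-axis angle in part frame, TCP height above underside, pre-opening, width
G=dict(brick=((0,0),90,.030,.070,.045),ssd=((0,0),90,.025,.050,.025),fan=((.032,0),90,.025,.065,.040),cooler=((-.031,0),0,.0265,.045,.018))
def pt(p,g): c,s=np.cos(np.radians(p[2])),np.sin(np.radians(p[2])); return np.array([p[0]+c*g[0]-s*g[1],p[1]+s*g[0]+c*g[1]])
def run(n):
    g,ca,h,op,w=G[n]; p,t=D["P"][n],D["T"][n]
    d=(t[2]-p[2]+180)%360-180
    if n in("brick","ssd"): d=(d+90)%180-90
    A,B=pt(p,g),pt(t,g)
    def c(f):
        q1,q2=arm.ik([*A,.12],R(p[2]+ca+f)),arm.ik([*B,.12],R(p[2]+ca+f+d))
        return 999 if q1 is None or q2 is None else max(abs(q1[5]),abs(q2[5]))
    f=min((0,180),key=c); Ra,Rb=R(p[2]+ca+f),R(p[2]+ca+f+d); print(n,A,B,d,c(f))
    arm.goto([*A,.12],Ra); arm.command_gripper(op)
    arm.move_straight([*A,h+.001],v=.12,max_force=20); arm.command_gripper(0)
    wd=arm.get_grip_width(); print("width",wd,arm.get_grasp_force())
    if abs(wd-w)>.006: print("BAD GRASP"); arm.command_gripper(op); arm.move_straight([*A,.12]); return
    arm.move_straight([*A,.12],v=.15); print("held",arm.get_grip_width(),arm.get_wrist_force().round(2))
    arm.goto([*B,.12],Rb); arm.move_straight([*B,.04+h-.02],v=.15)
    hit=arm.move_straight([*B,h+.0025],v=.05,max_force=12); print("hit",hit,arm.get_position().round(4))
    arm.command_gripper(w+.02); arm.move_straight([*B,.12],v=.15); print("t",arm.get_clock())
for n in sys.argv[1:]: run(n)
E
python3 pp.py brick ssd
```

```text
brick [0.63374988 0.28282319] [0.44977152 0.0772317 ] -43.66828360155321 89.147065877228
width 0.04334449873637835 65.24184465408325
held 0.04319487642043868 [-0.62 -0.1  -3.85]
hit True [0.4513 0.0773 0.0349]
t 13.7083
ssd [0.44421118 0.2706165 ] [ 0.4597506  -0.08265311] 25.041420937738565 123.3705190023844
width 0.022220010068954035 59.4940698472783
held 0.02192742423574416 [-0.41 -0.6   0.08]
hit True [ 0.4609 -0.083   0.0293]
t 22.2667
```

```bash
python3 - <<'E'
from h import *
arm.goto([.42,0,.22],R(-90)); arm.dwell(.2)
im=arm.grab_frame("wrist")[:,:,::-1]
g=np.clip(im.astype(float)*2,0,255).astype(np.uint8)[0:270,60:500]
cv2.imwrite("pics/chk1.png",cv2.resize(g,None,fx=1.8,fy=1.8,interpolation=cv2.INTER_CUBIC))
print(arm.get_grip_width(),arm.get_clock())
E
```

```text
0.04466431336204425 23.1167
```

View pics/chk1.png

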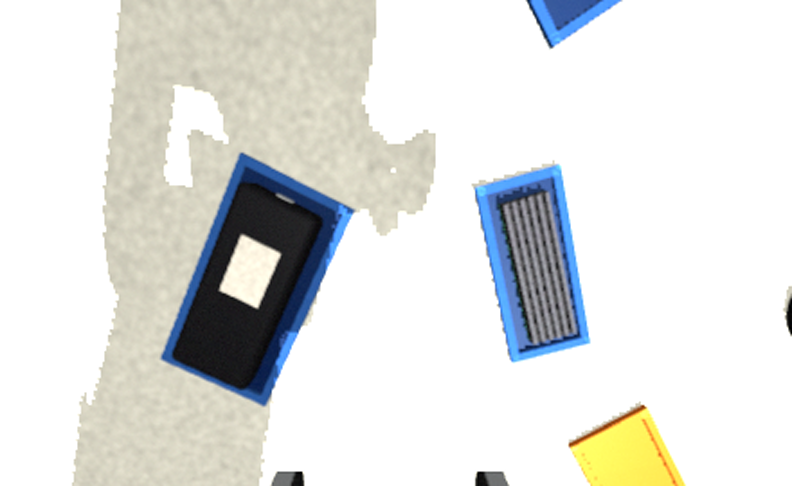

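The ssd sits in its recess, and the brick looks in its recess too. I'll check the brick numerically with a silhouette fit from this same pose, then place the fan.

```bash
python3 - <<'E' | tail -4
from sil import *
V["N"]=(arm.camera_model("wrist"),arm.grab_frame("wrist")[:,:,::-1])
import json; t=json.load(open("poses.json"))["T"]
blk=lambda i:(i.max(-1)<45)&~((i[...,0]>i[...,2]*1.7)&(i[...,0]>12))
def filled(i):
    d=cv2.morphologyEx(blk(i).astype(np.uint8),cv2.MORPH_OPEN,np.ones((3,3))); c,_=cv2.findContours(d,0,2); return cv2.drawContours(np.zeros_like(d),c,-1,1,-1)
p=refine("brick in tray","N",t["brick"],rect(105,45),(.002,.030),filled)
q=refine("brick tray","N",t["brick"],rect(127,67),(0,.0065),lambda i:((i[...,0]>i[...,2]*1.7)&(i[...,0]>12))|filled(i).astype(bool))
c,s=np.cos(a(q[2])),np.sin(a(q[2])); d=np.subtract(p,q)*1e3; print("offset in tray frame mm",c*d[0]+s*d[1],-s*d[0]+c*d[1],d[2]/1e3)
q=refine("ssd in tray","N",t["ssd"],rect(102,47),(0,.0065),lambda i:((i[...,0]>i[...,2]*1.7)&(i[...,0]>12))|filled(i).astype(bool))
E
python3 pp.py fan
```

```text
brick in tray [  0.4498   0.0777 -26.3948] cost 464.3 of 5081.0 d [-0.   0.5 -0.1]
brick tray [  0.4494   0.0773 -26.1553] cost 237.3 of 8013.0 d [-0.3  0.   0.1]
offset in tray frame mm 0.10374461249707484 0.5244626205861028 -0.2394997499304381
ssd in tray [ 4.604000e-01 -8.250000e-02 -3.449942e+02] cost 2387.2 of 2466.0 d [ 0.6  0.1 -0.3]
fan [ 0.46762638 -0.26939221] [ 0.66067932 -0.27761591] 19.43337760423438 68.79831618954192
width 0.0379511491016285 60.71990132331848
held 0.03762812898246814 [-0.44  0.39 -0.79]
hit True [ 0.6618 -0.2782  0.0296]
t 29.6167
```

Brick is centred to within 0.6 mm. Next I'll place the cooler, then check both.

```bash
python3 pp.py cooler; python3 - <<'E'
from h import *
arm.goto([.58,-.17,.22],R(-90)); arm.dwell(.2)
im=arm.grab_frame("wrist")[:,:,::-1]
g=np.clip(im.astype(float)*2,0,255).astype(np.uint8)[0:270,60:500]
cv2.imwrite("pics/chk2.png",cv2.resize(g,None,fx=1.8,fy=1.8,interpolation=cv2.INTER_CUBIC))
print(arm.get_clock())
E
```

```text
cooler [0.62134513 0.10401861] [ 0.60951586 -0.10702768] 61.02761718932726 49.02805154582304
width 0.01616162328546566 60.3950572013855
held 0.015561398753481451 [ 0.08  0.27 -0.9 ]
hit True [ 0.6107 -0.1074  0.0311]
t 36.7667
38.775
```

View pics/chk2.png

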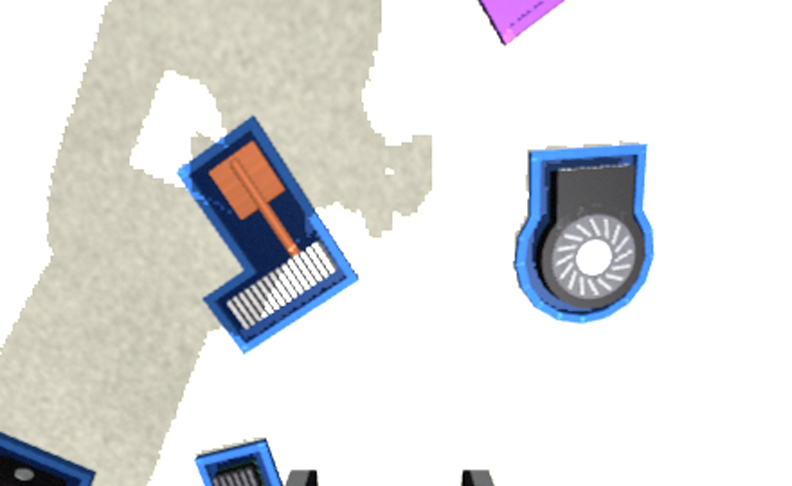

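Fan at (593,250) is seated in its recess, and the cooler sits in the blue L at (265,235). Its plate is near the left rim, so I'll zoom in there.

```bash
python3 - <<'E'
from h import *
arm.goto([.565,-.07,.17],R(-60)); arm.dwell(.2)
im=arm.grab_frame("wrist")[:,:,::-1]
g=np.clip(im.astype(float)*2,0,255).astype(np.uint8)[0:240,120:440]
cv2.imwrite("pics/chk3.png",cv2.resize(g,(800,600),interpolation=cv2.INTER_CUBIC))
E
```

```text
(no output)
```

View pics/chk3.png

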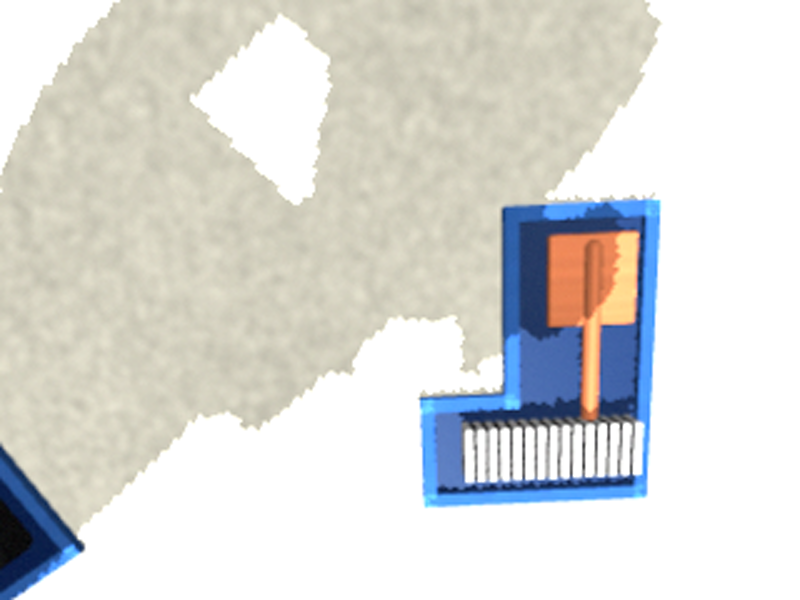

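The plate appears to have shifted relative to the tray between these two views. I'll triangulate its corners to see whether it is flat.

```bash
python3 - <<'E'
from h import *
from scipy.optimize import least_squares
m3=arm.camera_model("wrist"); p,Rm=arm.get_position(),arm.get_eef_rot(); T3=np.array(m3["T"])
rel_t=Rm.T@(T3[:3,3]-p); rel_R=Rm.T@T3[:3,:3]
T2=np.eye(4); T2[:3,:3]=R(-90)@rel_R; T2[:3,3]=np.array([.58,-.17,.22])+R(-90)@rel_t
m2=dict(camera_matrix=m3["camera_matrix"],T=T2)
import json; t=json.load(open("poses.json"))["T"]["cooler"]; c,s=np.cos(np.radians(t[2])),np.sin(np.radians(t[2]))
for n,a,b in [("pl ++",(549,235),(207,180)),("pl +-",(638,233),(256,141)),("pl -+",(548,326),(235,220)),("pl --",(636,324),(286,187)),("fin near --",(642,476),(333,270)),("fin -+",(466,483),(244,328)),("tr",(503,207),(180,172)),("tr",(658,200),(254,118)),("tr",(645,496),(357,277)),("tr",(425,506),(246,352))]:
    A,B=np.array(a)*.4+[120,0],np.array(b)/1.8+[60,0]
    o=least_squares(lambda X:np.r_[(w2px(m3,X[None])-A).ravel(),(w2px(m2,X[None])-B).ravel()],[.63,-.09,.01])
    d=o.x[:2]-t[:2]; print(n,np.round(1e3*np.array([c*d[0]+s*d[1],-s*d[0]+c*d[1],o.x[2]]),1),o.fun.round(1))
E
```

```text
pl ++ [39.7 -3.4  8.5] [-0.7  2.  -0.5 -2.4]
pl +- [ 40.8 -35.5   1. ] [-0.   0.1 -0.  -0.1]
pl -+ [12.4 -3.4 11.9] [ 0.1 -0.2  0.   0.2]
pl -- [ 11.6 -35.5   4. ] [ 0.3 -0.7  0.2  0.9]
fin near -- [-38.5 -34.5  21.7] [ 0.2 -0.4  0.1  0.5]
fin -+ [-38.3  25.9  20.5] [ 0.2 -0.5  0.1  0.6]
tr [51.2  9.9 -1.9] [-0.1  0.2 -0.  -0.2]
tr [ 50.7 -41.5   1.5] [-0.1  0.3 -0.1 -0.3]
tr [-50.1 -41.4   4.4] [ 0.3 -0.6  0.1  0.8]
tr [-51.3  39.8   1.3] [ 0.1 -0.3  0.   0.4]
```

Averaged over the corners, the cooler lies about 4 mm off centre along its y axis, close to the rim. I'll re-grip it and move it to the middle.

```bash
python3 - <<'E'
from pp import *
t=D["T"]["cooler"]; h=.0285
A,B=pt(t,(-.030,-.0043)),pt(t,(-.031,0)); 
Rg=min((R(t[2]),R(t[2]+180)),key=lambda r:abs(arm.ik([*A,.12],r)[5]))
arm.goto([*A,.10],Rg); arm.command_gripper(.040)
print(arm.move_straight([*A,h],v=.1,max_force=20)); arm.command_gripper(0); print(arm.get_grip_width())
arm.move_straight([*A,h+.012],v=.1); arm.move_straight([*B,h+.012],v=.05)
print(arm.move_straight([*B,h+.0005],v=.03,max_force=12),arm.get_position())
arm.command_gripper(.038); arm.move_straight([*B,.12],v=.15)
# oblique view: camera from the -x side of the world, looking ahead
q=arm.camera_model("wrist"); 
arm.goto([.55,-.09,.20],R(-90)); arm.dwell(.2)
m=arm.camera_model("wrist"); im=arm.grab_frame("wrist")[:,:,::-1]
import pickle; pickle.dump((m,im),open("k1.pkl","wb"))
arm.goto([.55,-.26,.20],R(-90)); arm.dwell(.2)
m2=arm.camera_model("wrist"); im2=arm.grab_frame("wrist")[:,:,::-1]; pickle.dump((m2,im2),open("k2.pkl","wb"))
def crop(m,im):
    c=w2px(m,[[t[0],t[1],.01]])[0].astype(int); x,y=max(c[0]-67,0),max(c[1]-100,0); print(x,y)
    return cv2.resize(np.clip(im[y:y+200,x:x+133].astype(float)*1.8,0,255).astype(np.uint8),(400,600),interpolation=cv2.INTER_CUBIC)
cv2.imwrite("pics/chk4.png",np.hstack([crop(m,im),crop(m2,im2)])); print(arm.get_clock())
E
```

```text
False
0.016038599352897365
True [ 0.60962919 -0.10706467  0.02992197]
209 2
25 2
47.5083
```

View pics/chk4.png

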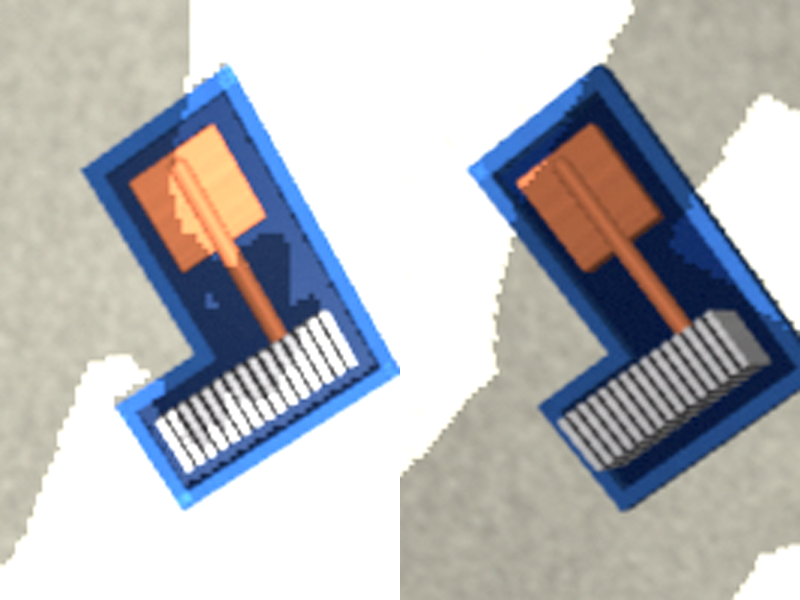

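```bash
python3 - <<'E'
from h import *
import pickle,json
from scipy.optimize import least_squares
m1,_=pickle.load(open("k1.pkl","rb")); m2,_=pickle.load(open("k2.pkl","rb"))
t=json.load(open("poses.json"))["T"]["cooler"]; c,s=np.cos(np.radians(t[2])),np.sin(np.radians(t[2]))
for n,a,b in [("pl ++",(130,180),(117,182)),("pl +-",(215,125),(200,123)),("pl --",(265,215),(263,215)),("pl -+",(183,272),(190,272)),("fin -22+",(157,420),(158,417)),("fin -40+",(188,472),(200,468)),("fin -22-",(330,310),(312,310)),("tr 51,11",(83,170),(70,170)),("tr 51,-41",(228,65),(203,65)),("tr -51,41",(185,508),(225,510))]:
    A,B=np.array(a)/3.004+[209,2],np.array(b)/3.004+[25,2]
    o=least_squares(lambda X:np.r_[(w2px(m1,X[None])-A).ravel(),(w2px(m2,X[None])-B).ravel()],[.63,-.09,.01])
    L=lambda X:np.round(1e3*np.array([c*(X[0]-t[0])+s*(X[1]-t[1]),-s*(X[0]-t[0])+c*(X[1]-t[1])]),1)
    print(n,L(o.x),"z",round(o.x[2]*1e3,1),"@z known",L(px2w(m1,A,.02 if n[0]=="f" else .0068)[0]))
E
```

```text
pl ++ [40.5  0. ] z 6.7 @z known [40.8 -0.2]
pl +- [ 40.4 -29.8] z 2.8 @z known [ 39.6 -29.2]
pl -- [ 11.3 -29.2] z 3.4 @z known [ 11.1 -28.9]
pl -+ [11.   0.4] z 3.3 @z known [10.9  0.4]
fin -22+ [-20.8  30. ] z 20.0 @z known [-21.   30.2]
fin -40+ [-39.1  30.6] z 18.5 @z known [-39.3  30.7]
fin -22- [-21.9 -30.1] z 20.6 @z known [-21.9 -30.2]
tr 51,11 [50.6 10.1] z 5.7 @z known [50.5 10. ]
tr 51,-41 [ 51.3 -41.1] z 3.3 @z known [ 50.7 -40.7]
tr -51,41 [-50.6  39.4] z 5.6 @z known [-50.1  39. ]
```

The cooler is now centred within 1 mm and flat. One last look at the fan from nearly overhead.

```bash
python3 - <<'E'
from h import *
import pickle
m,im=pickle.load(open("k2.pkl","rb"))
cv2.imwrite("pics/chk5.png",cv2.resize(np.clip(im[0:260,60:406].astype(float)*1.8,0,255).astype(np.uint8),(798,600),interpolation=cv2.INTER_CUBIC))
E
```

```text
(no output)
```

View pics/chk5.png

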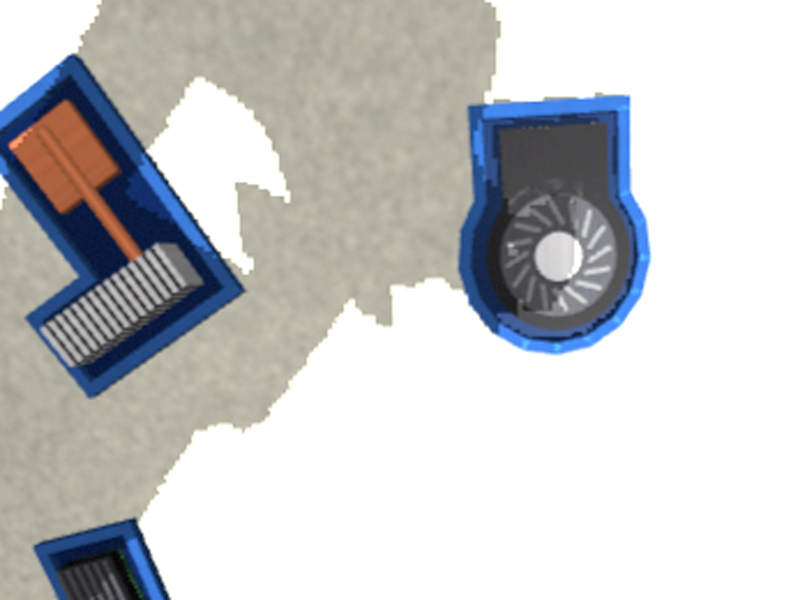

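Fan is centred, with its hub at (558,257) in a recess centred near (555,258). The arm is clear of everything, so I'm handing in.

```bash
python3 -c "
from cell import arm
print(arm.hand_in(),arm.get_clock())"
```

```text
the job is handed in; nothing more can be done
the job is handed in; nothing more can be done
```

The job is handed in: the adapter, drive stick, fan and cooler are each in their matching blue tray, right side up and flat as far as the pictures show. The cooler landed about 4 mm off centre and I re-centred it; the last clock reading was about 48 s of the 96 s limit, and I never reached for the screwdriver or jar.

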